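# Fish the long stick battery out of the battery box

## Task

A long yellow lamp battery was thrown into the red battery collection box by mistake. Slide the box's lid open as far as it goes, grip the battery through the opening, tilt it and draw it out slantwise, and finish holding it in the gripper with all of it at least 5 cm higher than the lid, still, and touching nothing else. Leave the lid open and leave the other things on the shelf where they stand.

Things in the scene. Friction and masses are not known exactly. Their poses are not given: they have to be found in the camera images.
- box: Red battery collection box, fixed to the shelf, 258 (x) x 148 (y) x 107 mm high, walls 4 thick. Origin: centre of its underside; z up, x along its length, -x end turned roughly to the robot. Inner room x -125..125, y -70..70, from the grey raised floor at z = 45 up to z = 103. A fixed red cover (z 103..107) closes x -125..5; the rest is open but for the sliding lid.
- opening (a point): Centre of the box's only opening, level with the wall tops (107 mm above the shelf), at box x = 65, y = 0; axes as the box. The opening is 120 mm along x by 140 mm along y, in the half of the box far from the robot; the sliding lid shuts it.
- lid (a joint): Travel of the sliding lid, m: 0 = shut over the opening, 0.125 = fully open at its stop, lying over the fixed cover. Starts a little ajar. Slides along the box's -x (towards the robot), needs about 2.5 N, stays where it is left. A red plate 132 (x) x 146 (y) x 5 mm, its top 113 mm above the shelf.
- lid_grip (a point): Point in the black grip block standing on the lid, 130 mm above the shelf; moves with the lid, axes as the box. The block is 34 (x) x 16 (y) mm, its top 141 mm above the shelf, and rises 28 mm from the lid; this point is at its middle in x and y. Shut it is at box x = 18, fully open at x = -107.
- stick_center (a point): Centre of the loose stick battery: a yellow flat-sided bar with black end caps, 210 (its x) x 18 x 18 mm, about 110 g. It lies flat on the box's inner floor (centre 54 mm above the shelf), roughly along the box's length, +x end under the opening, -x end under the fixed cover. Axes: x along its length, z up.
- stick_hi (a point): Middle of the battery's +x end face, 105 mm from its centre, the end under the opening.
- stick_lo (a point): Middle of the battery's -x end face, 105 mm from its centre, the end under the fixed cover.
- jar: Bystander: clear glass jar with steel lid, 80 diameter, 110 mm high; origin at its underside, z up.
- bottle: Bystander: blue PET bottle, 66 diameter, 210 mm high; origin at its underside, z up.
- tin: Bystander: empty open steel tomato tin, 73 diameter, 105 mm high; origin at its underside, z up.
- hanger_hook: Bystander: white plastic coat hook standing on its 50 x 30 x 6 foot, 52 mm high; origin at the underside of the foot, z up.
- dcell: Bystander: single brass-coloured round battery standing on end, 33 diameter, 60 mm high; origin at its underside, z up.

How it is judged:
On the way, in this order (a step that is already met when the one before it is completed fails the run):
1. the lid is slid fully open (value of joint lid above 0.117 m), for 0.2 s.
2. the battery is slanted through the opening: its one end above the box, its other still inside (z of stick_hi in the frame of box above 0.125 m and z of stick_lo in the frame of box below 0.1 m and contact force between the fingers and stick above 1 N), for 0.05 s.
At the end, for the whole second after the job is handed in: The battery is gripped by the fingers (over 1 N), slower than 0.03 m/s, both its ends higher than 0.16 m above the shelf (the lid's top is at 0.113 m), touching neither box, lid nor any bystander, with the lid still open by more than 0.11 m (height (world z) of each of stick_hi, stick_lo above 0.16 m and contact force between the fingers and stick above 1 N and linear speed of stick below 0.03 m/s and value of joint lid above 0.11 m and contact force between stick and box below 0.1 N and contact force between stick and jar below 0.1 N and contact force between stick and bottle below 0.1 N and contact force between stick and tin below 0.1 N and contact force between stick and hanger_hook below 0.1 N and contact force between stick and dcell below 0.1 N); the arm keeps its last pose, push and grip.
It fails at once if the jar is moved more than 3 cm or tipped (distance of jar from where it was at the start of the episode above 0.03 m or angle between jar's own z axis and vertical above 0.5 rad).
It fails at once if the bottle is moved more than 3 cm or tipped (distance of bottle from where it was at the start of the episode above 0.03 m or angle between bottle's own z axis and vertical above 0.5 rad).
It fails at once if the tin is moved more than 3 cm or tipped (distance of tin from where it was at the start of the episode above 0.03 m or angle between tin's own z axis and vertical above 0.5 rad).
It fails at once if the hanger_hook is moved more than 3 cm or tipped (distance of hanger_hook from where it was at the start of the episode above 0.03 m or angle between hanger_hook's own z axis and vertical above 0.5 rad).
It fails at once if the dcell is moved more than 3 cm or tipped (distance of dcell from where it was at the start of the episode above 0.03 m or angle between dcell's own z axis and vertical above 0.5 rad).
It also fails if it takes over 45 s, if anything falls off the work surface, if the arm or the gripper's body presses on something with over 40 N, if the wrist force passes 120 N, or if a joint passes its speed limit or range.

## Robot

A 6-joint arm with a two-finger parallel gripper is mounted at the origin on the work surface. World frame = base frame: x ahead of the robot, y to its left, z up, the work surface at z = 0. Lengths are in m, angles in rad, forces in N, time in s.
With the tool pointing down it reaches from about 0.275 to 0.725 m from the base axis. Payload 15.9 kg.
Tool frame: the origin (TCP) lies midway between the tips of the shut fingers; the grasp point (between the pads) lies 19 mm behind it (ctrl.grip_depth is the distance from the TCP to the grasp point, in m); z points along the fingers, y is the direction in which the jaws open and shut (so a half turn about z gives the same grasp; the last joint's range is limited). The gripper opens to 85 mm and grips with 20 to 120 N. Pads are 22 mm wide; open, the fingers measure 114 mm over their backs; the gripper's body (76 mm by 85 mm) begins 54 mm behind the grasp point. The pads swing forward as they close: fully open they stand 13 mm farther back than shut.
Start: joints at [1.172, 0.213, -0.034, 1.323, 0, 1.571], TCP at [0.194, 0.461, 0.231] pointing down, gripper open.
Joint ranges: [-2.98, 2.98], [-0.74, 1.72], [-1.14, 1.35], [-2.1, 2.04], [-1.57, 1.44], [-3.14, 3.14]. Speed limits (rad/s): [1.89, 1.89, 2.39, 2.57, 3.14, 3.14].

## Interface

Orientations are given as a 3x3 rotation matrix whose columns are the frame's x, y, z axes.
In Python, from bench import ctrl, get_image, job gives the robot as it stands.
- The arm moves only by the shell command python3 -m jog 'ROWS' [FORCE]. ROWS is JSON, one flat list of numbers, 7 for each row, row after row: the turn, a rotation vector about the tool's x, y, z as a fraction of full scale, then the shift along the tool's x, y, z as a fraction of full scale, then the gripper's target within -1 to 1 (shut at 1, half-way at 0, fully open at -1). A call has 1 to 12 rows; each row is the pose to reach, as a shift and turn from the pose commanded when the call began, along the tool's axes at that moment, turning the shorter way round; what a row does not reach only later rows make up. Full scale, the value 1, is 400 mm for a shift and 360 degrees for a turn. A row lasts 1/12 s, in which the tool goes at most 41.7 mm and 7.16 degrees, less where a joint would pass 70% of its speed; a pose out of reach is approached as far as the arm can. A call with a number of a shift or a turn outside -1 to 1 is refused whole. A call with a gripper value outside its range is refused whole. The fingers move at their own pace and stop on an object; FORCE is the grip in N (left out, the last holds). Time passes only in rows, so rows that repeat a pose let the fingers close. It gives the time, the measured TCP pose, the force and the opening at its end, in the units of the state.
- ctrl.state(): the state, without advancing time (a new reading comes with each control period).
- get_image(name): name is "side" or "top"; returns a dict with "frame" (480x640x3 uint8, red, green, blue), "K" (3x3 intrinsics, pixels), "origin" and "attitude" of the camera in the world. Camera axes: x right, y down, z forward; pixel columns grow to the right and rows downward; lengths in m; the calibration is good to about 2 mm. A picture is of the moment at which its call begins. There is no depth.
- job.sign_off(): hands the job in, once; it reports no verdict.
The state is a dict: "t": time; "joints": joint angles; "qd": joint speeds; "joint_efforts": joint torques, N m; "tcp_pos": TCP position; "tcp_rot": TCP orientation; "force": force on the tool from outside, world axes, zero at the start; "moment": the same for the moment, N m; "grip_width": opening from 0.0 (shut) to 1.0 (fully open).
Only numpy, scipy, OpenCV 4.12 (cv2) and the standard library are available. Lean on these libraries where they do the work, as an engineer would, in place of code of your own. Each camera call takes 0.05 s, during which the arm holds its last target. There are 200 camera calls.

## Working session

There is one attempt and no reset: what is moved stays moved. The work goes in short steps, Python scripts to look and compute and a shell command to move; the robot and the scene stay as the last step left them, time stands still between calls to the robot, and variables do not carry over. Pictures are saved under pics/ and viewed, on a budget of 10 in all, crops included, one or two more only if the job needs it, and the job is handed in when it is done.

```bash
mkdir -p pics; python3 - <<'E'
from bench import ctrl,get_image
import cv2,numpy as np
for n in("side","top"):
    g=get_image(n);cv2.imwrite(f"pics/{n}0.png",g["frame"][:,:,::-1]);print(n,g["K"],g["origin"],g["attitude"])
s=ctrl.state();print(s,ctrl.grip_depth)
E
```

```text
side [[556.9538981    0.         319.21749413]
 [  0.         556.9538981  235.30391738]
 [  0.           0.           1.        ]] [ 0.23318345 -0.72965769  0.91143443] [[ 0.90461383 -0.28854519  0.31371244]
 [-0.4259225  -0.63999791  0.63952537]
 [ 0.01624334 -0.71214068 -0.70184885]]
top [[441.29609556   0.         316.24892929]
 [  0.         441.29609556 239.4949077 ]
 [  0.           0.           1.        ]] [ 0.40785743 -0.00587401  0.99167988] [[-0.00233649 -0.97613407  0.21715622]
 [-0.9999862   0.00125909 -0.00509965]
 [ 0.00470453 -0.21716514 -0.97612354]]
{'t': 0.1, 'joints': array([ 1.17199927e+00,  2.13309329e-01, -3.49954052e-02,  1.32352019e+00,
        1.97340011e-05,  1.57083324e+00]), 'qd': array([ 0.0014274 , -0.00105646,  0.00030894, -0.00018667, -0.00152299,
       -0.00098124]), 'joint_efforts': array([ 1.07683401e-03, -6.87246251e+01,  4.87805128e+01,  1.21346157e-02,
        8.84874748e-05, -3.54222584e-05]), 'tcp_pos': array([0.1940254 , 0.46047277, 0.23086484]), 'tcp_rot': array([[-9.21514433e-01,  3.88343887e-01, -4.17598869e-04],
       [ 3.88344111e-01,  9.21513954e-01, -9.40216073e-04],
       [ 1.96960205e-05, -1.02859474e-03, -9.99999471e-01]]), 'force': array([-0.07690422, -0.7216168 , -0.26237215]), 'moment': array([-0.00174249, -0.04603777, -0.01258782]), 'grip_width': 1.005805758110728} 0.0187
```

View pics/top0.png

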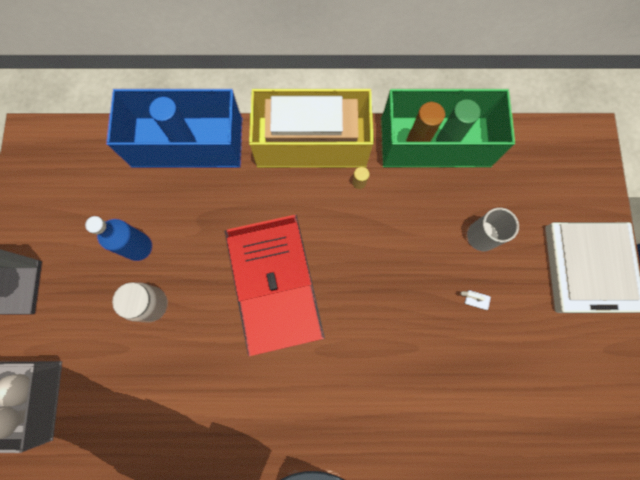

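View pics/side0.png

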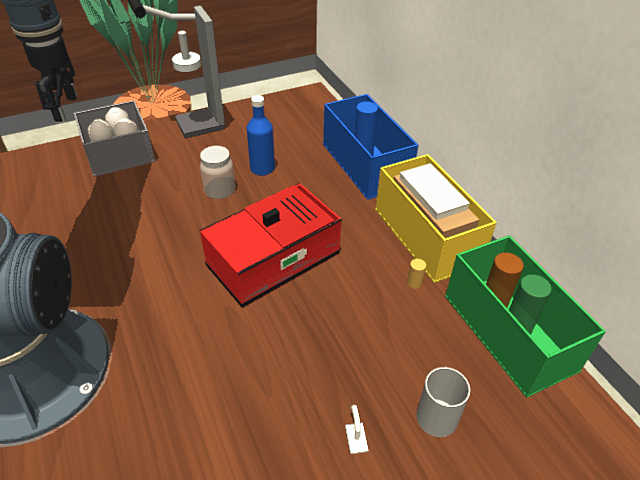

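The top view shows the red box with rim corners near (248,354), (322,339), (226,232) and (296,216), and the black grip block at about (272,281). Jar (135,302) and bottle (115,235) stand to its left (+y), D-cell (361,178) beyond, tin and hook to the right. The side view agrees. I'll fit the box pose to its silhouette.

```bash
cat > h.py <<'E'
import numpy as np,cv2
from bench import ctrl,get_image
def proj(g,P):
    p=(np.asarray(P)-g["origin"])@g["attitude"]; p=p@g["K"].T; return p[:,:2]/p[:,2:]
def ray(g,uv,z):
    d=g["attitude"]@np.linalg.solve(g["K"],[uv[0],uv[1],1]); o=g["origin"]; return o+d*(z-o[2])/d[2]
E
python3 - <<'E'
from h import *
from scipy.optimize import minimize
G=[get_image(n) for n in("side","top")]
M=[]
for g,roi in zip(G,[(190,170,350,315),(215,205,335,365)]):
    f=g["frame"].astype(int); m=((f[...,0]>90)&(f[...,1]<.35*f[...,0])&(f[...,2]<.35*f[...,0])).astype(np.uint8)
    k=np.zeros_like(m);x0,y0,x1,y1=roi;k[y0:y1,x0:x1]=1;m*=k
    m=cv2.morphologyEx(m,cv2.MORPH_OPEN,np.ones((3,3)))
    c=np.vstack(cv2.findContours(m,0,2)[0]);h=cv2.convexHull(c);q=np.zeros_like(m);cv2.fillPoly(q,[h],1);M.append(cv2.resize(q,None,fx=4,fy=4,interpolation=0));print(h[:,0].min(0),h[:,0].max(0))
B=np.array([[x,y,z] for x in(-.129,.129) for y in(-.074,.074) for z in(0,.107)])
def tw(p,X): c,s=np.cos(p[2]),np.sin(p[2]);return X@np.array([[c,s,0],[-s,c,0],[0,0,1]])+[p[0],p[1],0]
def cost(p,parts=False):
    r=[]
    d=p[3];L=np.array([[x-d,y,.113] for x in(0,.132) for y in(-.073,.073)])
    for g,m in zip(G,M):
        h=cv2.convexHull(((proj(g,tw(p,np.vstack([B,L])))+.5)*4).astype(np.float32)).astype(int)
        q=np.zeros_like(m);cv2.fillPoly(q,[h],1);r.append((q!=m).sum()/m.sum())
    return r if parts else sum(r)
b=None
for y in(-.3,0,.2,.4):
    p0=[.45,.1,y,.01];r=minimize(cost,p0,method="Nelder-Mead",options=dict(initial_simplex=np.array([p0]+[np.array(p0)+e for e in np.diag([.03,.03,.15,.01])]),maxiter=600))
    if b is None or r.fun<b.fun:b=r
print(b.x,cost(b.x,1))
p=b.x
# grip block dark pixels
for g,roi in zip(G,[(258,205,284,228),(262,268,284,296)]):
    x0,y0,x1,y1=roi;f=g["frame"][y0:y1,x0:x1].astype(int);v,u=np.nonzero(f.max(2)<70);uv=[u.mean()+x0,v.mean()+y0]
    w=ray(g,uv,.130);c,s=np.cos(p[2]),np.sin(p[2]);e=w[:2]-p[:2];print("grip",uv,w,[c*e[0]+s*e[1],-s*e[0]+c*e[1]])
for n,uv,z in(("jar",(131,301),.11),("bottle",(95,225),.21),("dcell",(362,174),.06),("tin",(497,226),.105),("hook",(480,300),0)):print(n,ray(G[1],uv,z))
E
```

```text
[201 184] [340 302]
[228 217] [308 300]
[0.5173523  0.07870113 0.21632127 0.00810096] [np.float64(0.0508580817916261), np.float64(0.8118196142093201)]
grip [np.float64(270.5598086124402), np.float64(217.02392344497608)] [0.51379903 0.07228885 0.13      ] [np.float64(-0.004846776548083417), np.float64(-0.00550016373789192)]
grip [np.float64(270.9583333333333), np.float64(280.75)] [0.51688765 0.07852781 0.13      ] [np.float64(-0.0004910299954422532), np.float64(-6.954477093739628e-05)]
jar [0.47963371 0.35685976 0.11      ]
bottle [0.60935531 0.39344714 0.21      ]
dcell [ 0.76514767 -0.11347918  0.06      ]
tin [ 0.63334026 -0.38593206  0.105     ]
hook [ 0.48928697 -0.37719407  0.        ]
```

```bash
cat > fit.py <<'E'
from h import *
from scipy.optimize import minimize
G=[get_image(n) for n in("side","top")]
M=[]
for g,roi in zip(G,[(190,170,350,315),(215,205,335,365)]):
    f=g["frame"].astype(int); m=((f[...,0]>60)&(f[...,1]<.4*f[...,0])&(abs(f[...,2]-f[...,1])<.11*f[...,0])).astype(np.uint8)
    k=np.zeros_like(m);x0,y0,x1,y1=roi;k[y0:y1,x0:x1]=1;m*=k
    m=cv2.morphologyEx(m,cv2.MORPH_OPEN,np.ones((5,5)))
    print(g["frame"][330,290],g["frame"][400,300])
    c=np.vstack(cv2.findContours(m,0,2)[0]);h=cv2.convexHull(c);q=np.zeros_like(m);cv2.fillPoly(q,[h],1);M.append(cv2.resize(q,None,fx=4,fy=4,interpolation=0));print(h[:,0].min(0),h[:,0].max(0))
B=np.array([[x,y,z] for x in(-.129,.129) for y in(-.074,.074) for z in(0,.107)])
def tw(p,X): c,s=np.cos(p[2]),np.sin(p[2]);return X@np.array([[c,s,0],[-s,c,0],[0,0,1]])+[p[0],p[1],0]
def cost(p,parts=False):
    r=[]
    L=np.array([[x-.016,y,.113] for x in(0,.132) for y in(-.073,.073)])
    for g,m in zip(G,M):
        h=cv2.convexHull(((proj(g,tw(p,np.vstack([B,L])))+.5)*4).astype(np.float32)).astype(int)
        q=np.zeros_like(m);cv2.fillPoly(q,[h],1);r.append((q!=m).sum()/m.sum())
    return r if parts else sum(r)
b=None
for y in(0.1,.2,.3):
    p0=[.47,.08,y];r=minimize(cost,p0,method="Nelder-Mead",options=dict(initial_simplex=np.array([p0]+[np.array(p0)+e for e in np.diag([.03,.03,.1])]),maxiter=600))
    if b is None or r.fun<b.fun:b=r
p=b.x;print(p,cost(p,1))
for g,roi in zip(G,[(258,205,284,228),(262,268,284,296)]):
    x0,y0,x1,y1=roi;f=g["frame"][y0:y1,x0:x1].astype(int);v,u=np.nonzero(f.max(2)<70);uv=[u.mean()+x0,v.mean()+y0]
    w=ray(g,uv,.130);c,s=np.cos(p[2]),np.sin(p[2]);e=w[:2]-p[:2];print("grip",uv,w,[c*e[0]+s*e[1],-s*e[0]+c*e[1]])
E
python3 fit.py
```

```text
[136  79  49] [137  81  49]
[201 184] [340 299]
[232  92  82] [155  99  66]
[228 216] [309 353]
[0.51703744 0.07855882 0.21508103] [np.float64(0.06791621273645637), np.float64(0.19344382654336417)]
grip [np.float64(270.5598086124402), np.float64(217.02392344497608)] [0.51379903 0.07228885 0.13      ] [np.float64(-0.00450197014479212), np.float64(-0.005434337047527457)]
grip [np.float64(270.89285714285717), np.float64(280.64285714285717)] [0.51709849 0.0786602  0.13      ] [np.float64(8.12851875635946e-05), np.float64(8.602039387975473e-05)]
```

```bash
sed -i 's/<.4\*f/<.5*f/' fit.py; python3 fit.py
```

```text
[135  79  48] [136  80  47]
[201 184] [340 299]
[231  91  81] [153  96  63]
[227 216] [320 354]
[0.51621543 0.07824732 0.22650965] [np.float64(0.059778602319638295), np.float64(0.023846113773702854)]
grip [np.float64(270.5598086124402), np.float64(217.02392344497608)] [0.51379903 0.07228885 0.13      ] [np.float64(-0.003692806808100372), np.float64(-0.005263593721070726)]
grip [np.float64(270.82608695652175), np.float64(281.0)] [0.51639672 0.07877689 0.13      ] [np.float64(0.00029559493760062056), np.float64(0.00047532754233645835)]
```

```bash
cat >> h.py <<'E'
from scipy.spatial.transform import Rotation as Ro
BX=np.array([.516,.078,0]);YAW=.2265
RB=Ro.from_euler("z",YAW).as_matrix()
def w(x,y,z): return BX+RB@[x,y,z]
def tool(pitch=0,yaw=0):
    """tool down, tool y=box y (+yaw), tool x=-? ; pitch>0 leans the pointing direction towards box +x"""
    R=RB@Ro.from_euler("z",yaw).as_matrix()@Ro.from_euler("y",-pitch).as_matrix()
    return R@np.diag([-1,1,-1.])
def rel(pos,R):
    s=ctrl.state();T=s["tcp_rot"]
    rv=Ro.from_matrix(T.T@R).as_rotvec()/(2*np.pi);d=T.T@(pos-s["tcp_pos"])/.4
    print(np.round(np.r_[rv,d],4).tolist())
E
python3 - <<'E'
from h import *
rel(w(0,0,.19),tool())
g=get_image("top");print(proj(g,[w(x,y,.107) for x in(-.129,.129) for y in(-.074,.074)]))
E
```

```text
[-0.0, -0.0, -0.0995, -1.113, -0.5692, 0.1032]
[[322.91620563 338.14666648]
 [248.62459244 355.89285278]
 [294.37978879 214.33906267]
 [224.27275664 229.94381856]]
```

```bash
python3 -m jog '[0,0,-0.05,-0.6,-0.3,0,0, 0,0,-0.05,-0.6,-0.3,0,0, 0,0,-0.05,-0.6,-0.3,0,0, 0,0,-0.05,-0.6,-0.3,0,0, 0,0,-0.05,-0.6,-0.3,0,0, 0,0,-0.05,-0.6,-0.3,0,0, 0,0,-0.05,-0.6,-0.3,0,0]' 20
python3 - <<'E'
from h import *
rel(w(0,0,.19),tool())
E
```

```text
t: 1.03
tcp_pos: [0.3703, 0.2543, 0.2315]
tcp_rot: [[-0.996, 0.086, 0.001], [0.086, 0.996, -0.0], [-0.001, -0.0, -1.0]]
force: [-0.3, 0.7, -0.3]
grip_width: 0.497
[-0.0, 0.0001, -0.0497, -0.4006, -0.4078, 0.104]
```

```bash
python3 -m jog '[0,0,-0.05,-0.4,-0.408,0.104,0, 0,0,-0.05,-0.4,-0.408,0.104,0, 0,0,-0.05,-0.4,-0.408,0.104,0, 0,0,-0.05,-0.4,-0.408,0.104,0, 0,0,-0.05,-0.4,-0.408,0.104,0, 0,0,-0.05,-0.4,-0.408,0.104,0, 0,0,-0.05,-0.4,-0.408,0.104,0, 0,0,-0.05,-0.4,-0.408,0.104,0]'
python3 - <<'E'
from h import *
rel(w(0,0,.118),tool())
g=get_image("side");cv2.imwrite("pics/s1.png",cv2.resize(g["frame"][120:320,180:380,::-1],(600,600)))
E
```

```text
t: 1.7
tcp_pos: [0.5148, 0.0793, 0.189]
tcp_rot: [[-0.974, -0.225, -0.001], [-0.225, 0.974, -0.0], [0.001, 0.0, -1.0]]
force: [-0.5, 0.4, 0.2]
grip_width: 0.499
[0.0, -0.0002, 0.0, -0.0024, -0.0039, 0.1775]
```

View pics/s1.png

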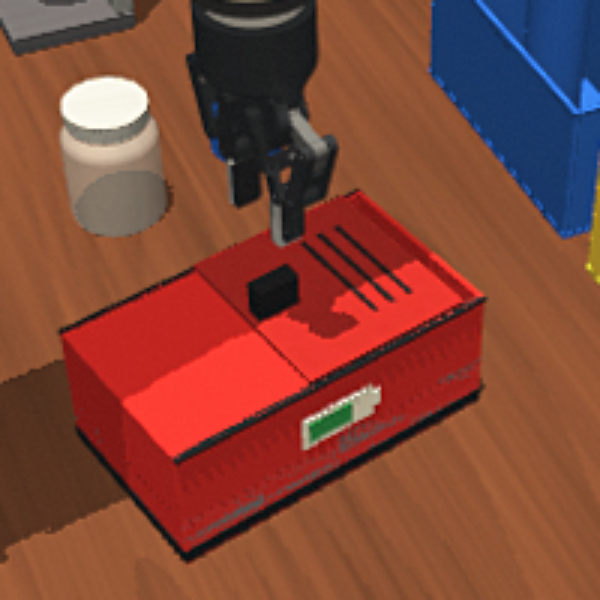

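The fingers straddle the block (crop (272,290)), which is below their midpoint at (265,225). Next I descend and grip.

```bash
python3 -m jog '[0,0,0,0,-0.002,0.175,0, 0,0,0,0,-0.002,0.175,0, 0,0,0,0,-0.002,0.175,0, 0,0,0,0,-0.002,0.175,0.9, 0,0,0,0,-0.002,0.175,0.9, 0,0,0,0,-0.002,0.175,0.9, 0,0,0,0,-0.002,0.175,0.9, 0,0,0,0,-0.002,0.175,0.9]' 30
python3 - <<'E'
from h import *
rel(w(-.109,0,.119),tool())
E
```

```text
t: 2.42
tcp_pos: [0.5158, 0.0775, 0.1218]
tcp_rot: [[-0.974, -0.226, 0.003], [-0.226, 0.974, -0.006], [-0.002, -0.007, -1.0]]
force: [4.5, -26.2, -6.8]
grip_width: 0.182
[-0.001, 0.0003, 0.0002, 0.2717, 0.0016, 0.0064]
```

```bash
python3 -m jog '[0,0,0,0.0,-0.006,0,0.9, 0,0,0,0.05,-0.006,0,0.9, 0,0,0,0.1,-0.006,0,0.9, 0,0,0,0.15,-0.006,0,0.9, 0,0,0,0.2,-0.006,0,0.9, 0,0,0,0.24,-0.006,0,0.9, 0,0,0,0.265,-0.006,0,0.9, 0,0,0,0.275,-0.006,0,0.9, 0,0,0,0.28,-0.006,0,0.9, 0,0,0,0.28,-0.006,0,0.9, 0,0,0,0.28,-0.006,0,0.9]'
python3 - <<'E'
from h import *
s=ctrl.state();print(RB.T@(s["tcp_pos"]-BX),RB.T@s["force"],s["grip_width"])
E
```

```text
t: 3.33
tcp_pos: [0.4099, 0.0531, 0.1221]
tcp_rot: [[-0.974, -0.228, 0.008], [-0.228, 0.974, 0.001], [-0.008, -0.0, -1.0]]
force: [18.2, 2.1, -8.5]
grip_width: 0.182
[-0.10894277 -0.00047724  0.12209536] [18.21364494 -2.03529049 -8.50838667] 0.181905399373347
```

```bash
python3 -m jog '[0,0,0,-0.005,0,0,0.9, 0,0,0,-0.005,0,0,0.9, 0,0,0,-0.005,0,0,0, 0,0,0,-0.005,0,0,0, 0,0,0,-0.005,0,0,0, 0,0,0,-0.005,0,0,0, 0,0,0,-0.005,0,-0.1,0, 0,0,0,-0.005,0,-0.2,0, 0,0,0,-0.005,0,-0.3,0, 0,0,0,-0.005,0,-0.3,0]'
python3 - <<'E'
from h import *
a=get_image("top");b=get_image("side")
cv2.imwrite("pics/t2.png",np.hstack([cv2.resize(a["frame"][200:360,200:330],(390,480)),cv2.resize(b["frame"][160:320,190:330],(400,480))])[:,:,::-1])
cv2.imwrite("pics/t2raw.png",a["frame"][:,:,::-1]);cv2.imwrite("pics/s2raw.png",b["frame"][:,:,::-1])
E
```

```text
t: 4.17
tcp_pos: [0.4103, 0.0531, 0.2463]
tcp_rot: [[-0.974, -0.228, 0.008], [-0.228, 0.974, 0.001], [-0.008, -0.001, -1.0]]
force: [1.6, 0.5, 0.3]
grip_width: 0.502
```

View pics/t2.png

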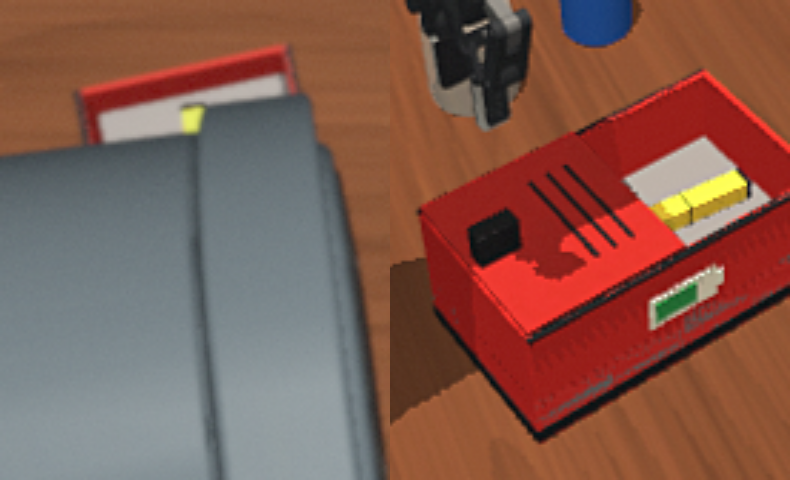

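The lid is fully open and the battery's end lies under the opening (side crop: yellow from (655,215) to (748,180)). The arm hides it in the top view, so I'll swing it aside for one measurement.

```bash
python3 -m jog '[0,0,0,-0.005,-0.5,0,0, 0,0,0,-0.005,-0.5,0,0, 0,0,0,-0.005,-0.5,0,0, 0,0,0,-0.005,-0.5,0,0, 0,0,0,-0.005,-0.5,0,0, 0,0,0,-0.005,-0.5,0,0, 0,0,0,-0.005,-0.5,0,0]'
python3 - <<'E'
from h import *
a=get_image("top");b=get_image("side")
for g,roi in((a,(220,210,330,320)),(b,(250,180,360,260))):
    x0,y0,x1,y1=roi;f=g["frame"][y0:y1,x0:x1].astype(int)
    m=(f[...,0]>120)&(f[...,1]>.75*f[...,0])&(f[...,2]<.6*f[...,0])
    v,u=np.nonzero(m);print(len(u),f[m].max(0))
    top=m&(f[...,0]>.85*f[m][:,0].max()) if g is b else m
    v,u=np.nonzero(top)
    W=np.array([RB.T@(ray(g,(i+x0,j+y0),.063)-BX) for i,j in zip(u,v)])
    xs=W[:,0];print("x",xs.min(),xs.max(),"y",W[:,1].min(),W[:,1].max())
    for c in np.arange(.0,.14,.01):
        k=abs(xs-c)<.005
        if k.sum()>3:print(round(c,3),k.sum(),W[k,1].mean().round(4),np.ptp(W[k,1]).round(4))
cv2.imwrite("pics/t3.png",np.hstack([cv2.resize(a["frame"][200:360,200:330],(390,480)),cv2.resize(b["frame"][160:320,190:330],(400,480))])[:,:,::-1])
E
```

```text
t: 4.85
tcp_pos: [0.4548, -0.1428, 0.2381]
tcp_rot: [[-0.974, -0.225, -0.003], [-0.225, 0.974, 0.001], [0.002, 0.001, -1.0]]
force: [-0.2, 0.7, 0.4]
grip_width: 0.502
375 [241 247 132]
x 0.011134773942857468 0.11069837689109382 y -0.00886363457844747 0.017158402218487374
0.01 15 0.0091 0.0153
0.02 38 0.0081 0.017
0.03 39 0.0073 0.0174
0.04 39 0.0062 0.0167
0.05 38 0.0044 0.017
0.06 37 0.0043 0.0167
0.07 38 0.0024 0.0171
0.08 38 0.0023 0.0173
0.09 36 0.0006 0.0164
0.1 36 -0.0 0.0169
0.11 21 -0.0006 0.0156
141 [255 255 116]
x 0.07226909653546293 0.10590458977705866 y -0.012610294757588935 0.006154326986388789
0.08 16 -0.0044 0.0157
0.09 27 -0.0022 0.0172
0.1 24 -0.0034 0.0185
0.11 5 -0.0047 0.0158
```

View pics/t3.png

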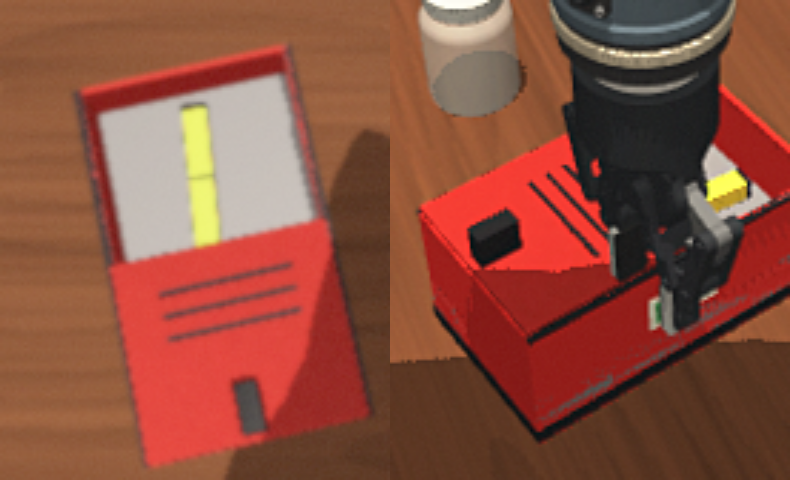

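The top view shows the yellow bar from crop (195,105) to (205,240): about −0.097 rad to the box axis, end at box x ≈ 0.115, y ≈ 0, width 17 mm (true 18). I'll grasp at box x = 0.082.

```bash
python3 - <<'E'
from h import *
rel(w(.082,0,.18),tool(0,-.097))
E
```

```text
[0.0002, -0.0002, 0.0159, -0.4787, 0.4976, 0.1469]
```

```bash
python3 -m jog '[0,0,0.016,-0.479,0.498,0.05,0, 0,0,0.016,-0.479,0.498,0.05,0, 0,0,0.016,-0.479,0.498,0.05,0, 0,0,0.016,-0.479,0.498,0.05,0, 0,0,0.016,-0.479,0.498,0.05,0, 0,0,0.016,-0.479,0.498,0.05,0, 0,0,0.016,-0.479,0.498,0.147,0, 0,0,0.016,-0.479,0.498,0.147,0, 0,0,0.016,-0.479,0.498,0.147,0, 0,0,0.016,-0.479,0.498,0.147,0]'
python3 - <<'E'
from h import *
rel(w(.082,0,.049),tool(0,-.097))
b=get_image("side");cv2.imwrite("pics/s4.png",cv2.resize(b["frame"][120:300,200:380,::-1],(600,600)))
E
```

```text
t: 5.78
tcp_pos: [0.5957, 0.0965, 0.181]
tcp_rot: [[-0.991, -0.13, -0.001], [-0.13, 0.991, -0.0], [0.001, -0.0, -1.0]]
force: [0.0, 0.0, 0.6]
grip_width: 0.5
[-0.0, -0.0002, 0.0002, -0.0009, -0.0002, 0.3301]
```

View pics/s4.png

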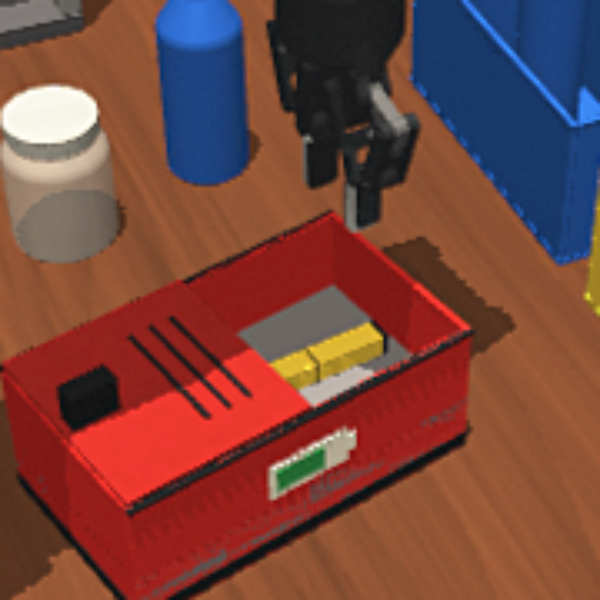

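The gripper hangs above the opening, roughly over the bar at crop (350,345), clear of the walls. Next I descend and close.

```bash
python3 -m jog '[0,0,0,-0.001,0,0.1,0, 0,0,0,-0.001,0,0.2,0, 0,0,0,-0.001,0,0.28,0, 0,0,0,-0.001,0,0.31,0, 0,0,0,-0.001,0,0.328,0, 0,0,0,-0.001,0,0.328,0, 0,0,0,-0.001,0,0.328,0.9, 0,0,0,-0.001,0,0.328,0.9, 0,0,0,-0.001,0,0.328,0.9, 0,0,0,-0.001,0,0.328,0.9, 0,0,0,-0.001,0,0.328,0.9, 0,0,0,-0.001,0,0.328,0.9]' 80
python3 - <<'E'
from h import *
s=ctrl.state();print(RB.T@(s["tcp_pos"]-BX),s["grip_width"])
b=get_image("side");cv2.imwrite("pics/s5.png",cv2.resize(b["frame"][120:300,200:380,::-1],(600,600)))
E
```

```text
t: 6.83
tcp_pos: [0.5985, 0.0961, 0.0521]
tcp_rot: [[-0.992, -0.128, 0.004], [-0.128, 0.992, 0.0], [-0.004, 0.0, -1.0]]
force: [-1.8, -0.4, 9.9]
grip_width: 0.183
[ 0.08446712 -0.0008765   0.05209966] 0.18252231621616377
```

View pics/s5.png

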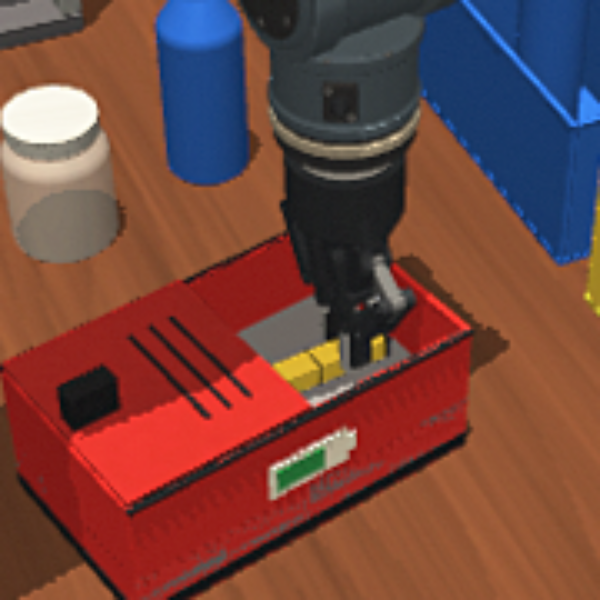

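```bash
python3 - <<'E'
import numpy as np
a,b=.180,.007   # TCP from lo lower corner: along, up (stick frame)
xl0,z0=-.095,.045
def tcp(th,xl,h): c,s=np.cos(th),np.sin(th);return np.array([xl+a*c-b*s, z0+h+a*s+b*c])
def row(d,xl,h):
    t=np.radians(d);e=tcp(t,xl,h)-tcp(0,xl0,0)
    up=z0+h+(.005-xl)*np.tan(t)+.018/np.cos(t)
    hi=[xl+.21*np.cos(t),z0+h+.21*np.sin(t)]
    print(d,xl,h,"row",round(-d/360,4),round(-e[0]/.4,4),round(-(e[1]+.003)/.4,4),"cover gap mm",round((.103-up)*1e3,1),"hi",np.round(hi,3))
for d,xl,h in[(0,-.095,.002),(4,-.095,.002),(8,-.095,.002),(12,-.095,.002),(16,-.095,.002),(18,-.093,.002),(20,-.083,.002),(22,-.073,.002),(24,-.065,.002),(27,-.055,.002),(30,-.045,.002),(33,-.036,.002),(36,-.029,.003),(39,-.022,.003),(39,-.005,.012),(39,.012,.026),(39,.03,.04),(39,.04,.06),(39,.04,.09),(39,.04,.13),(39,.04,.16)]:row(d,xl,h)
E
```

```text
0 -0.095 0.002 row 0.0 -0.0 -0.0125 cover gap mm 38.0 hi [0.115 0.047]
4 -0.095 0.002 row -0.0111 0.0023 -0.0438 cover gap mm 31.0 hi [0.114 0.062]
8 -0.095 0.002 row -0.0222 0.0068 -0.075 cover gap mm 23.8 hi [0.113 0.076]
12 -0.095 0.002 row -0.0333 0.0135 -0.1057 cover gap mm 16.3 hi [0.11  0.091]
16 -0.095 0.002 row -0.0444 0.0223 -0.1359 cover gap mm 8.6 hi [0.107 0.105]
18 -0.093 0.002 row -0.05 0.0224 -0.1507 cover gap mm 5.2 hi [0.107 0.112]
20 -0.083 0.002 row -0.0556 0.0031 -0.1654 cover gap mm 4.8 hi [0.114 0.119]
22 -0.073 0.002 row -0.0611 -0.0157 -0.1798 cover gap mm 5.1 hi [0.122 0.126]
24 -0.065 0.002 row -0.0667 -0.029 -0.194 cover gap mm 5.1 hi [0.127 0.132]
27 -0.055 0.002 row -0.075 -0.043 -0.2149 cover gap mm 5.2 hi [0.132 0.142]
30 -0.045 0.002 row -0.0833 -0.056 -0.2352 cover gap mm 6.3 hi [0.137 0.152]
33 -0.036 0.002 row -0.0917 -0.0654 -0.2548 cover gap mm 7.9 hi [0.14  0.161]
36 -0.029 0.003 row -0.1 -0.0688 -0.2762 cover gap mm 8.0 hi [0.141 0.171]
39 -0.022 0.003 row -0.1083 -0.0712 -0.2943 cover gap mm 10.0 hi [0.141 0.18 ]
39 -0.005 0.012 row -0.1083 -0.1137 -0.3168 cover gap mm 14.7 hi [0.158 0.189]
39 0.012 0.026 row -0.1083 -0.1562 -0.3518 cover gap mm 14.5 hi [0.175 0.203]
39 0.03 0.04 row -0.1083 -0.2012 -0.3868 cover gap mm 15.1 hi [0.193 0.217]
39 0.04 0.06 row -0.1083 -0.2262 -0.4368 cover gap mm 3.2 hi [0.203 0.237]
39 0.04 0.09 row -0.1083 -0.2262 -0.5118 cover gap mm -26.8 hi [0.203 0.267]
39 0.04 0.13 row -0.1083 -0.2262 -0.6118 cover gap mm -66.8 hi [0.203 0.307]
39 0.04 0.16 row -0.1083 -0.2262 -0.6868 cover gap mm -96.8 hi [0.203 0.337]
```

```bash
python3 -m jog '[0,0,0,0,0,-0.0125,0.9, 0,-0.0111,0,0.0023,0,-0.044,0.9, 0,-0.0222,0,0.007,0,-0.075,0.9, 0,-0.0333,0,0.0135,0,-0.106,0.9, 0,-0.0444,0,0.022,0,-0.136,0.9, 0,-0.05,0,0.022,0,-0.151,0.9, 0,-0.05,0,0.022,0,-0.151,0.9, 0,-0.05,0,0.022,0,-0.151,0.9]'
python3 - <<'E'
from h import *
s=ctrl.state();print(RB.T@(s["tcp_pos"]-BX),s["grip_width"])
b=get_image("side");cv2.imwrite("pics/s6.png",cv2.resize(b["frame"][120:300,200:380,::-1],(600,600)))
E
```

```text
t: 7.55
tcp_pos: [0.5885, 0.0949, 0.1114]
tcp_rot: [[-0.943, -0.129, 0.307], [-0.122, 0.992, 0.04], [-0.31, 0.0, -0.951]]
force: [0.0, 0.1, -1.1]
grip_width: 0.183
[0.07444833 0.00019258 0.11141763] 0.18330655429075793
```

View pics/s6.png

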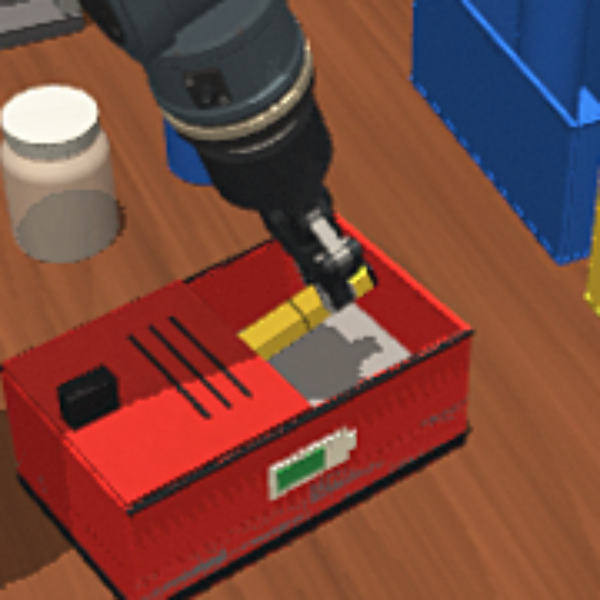

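The bar tilts with the gripper and the wrist carries only its weight (1.1 N), so nothing is touching. Now I work out the slanted draw.

```bash
python3 - <<'E'
import numpy as np
a,b=.180,.007;z0=.045
def tcp(th,xl,h): c,s=np.cos(th),np.sin(th);return np.array([xl+a*c-b*s, z0+h+a*s+b*c])
t0=np.radians(18.05);o=tcp(t0,-.0945,.004)
X=np.array([-np.cos(t0),-np.sin(t0)]);Z=np.array([np.sin(t0),-np.cos(t0)])
for d,xl,h in[(18.05,-.088,.002),(20,-.081,.002),(22,-.071,.002),(24,-.063,.002),(27,-.053,.002),(30,-.043,.002),(33,-.034,.002),(36,-.029,.003),(39,-.022,.003),(39,-.005,.012),(39,.012,.026),(39,.03,.04),(39,.04,.06),(39,.04,.09),(39,.04,.13),(39,.04,.15)]:
    e=tcp(np.radians(d),xl,h)-o;print(d,np.round([-(d-18.05)/360,e@X/.4,e@Z/.4],4))
E
```

```text
18.05 [-0.     -0.0139  0.0098]
20 [-0.0054 -0.0297 -0.0001]
22 [-0.011 -0.052 -0.008]
24 [-0.0165 -0.0691 -0.0174]
27 [-0.0249 -0.0889 -0.0329]
30 [-0.0332 -0.1075 -0.0482]
33 [-0.0415 -0.1225 -0.0639]
36 [-0.0499 -0.1276 -0.0847]
39 [-0.0582 -0.1356 -0.1012]
39 [-0.0582 -0.1829 -0.1094]
39 [-0.0582 -0.2342 -0.1295]
39 [-0.0582 -0.2878 -0.1489]
39 [-0.0582 -0.3271 -0.1887]
39 [-0.0582 -0.3503 -0.26  ]
39 [-0.0582 -0.3813 -0.3551]
39 [-0.0582 -0.3968 -0.4026]
```

```bash
python3 -m jog '[0,0,0,-0.014,0,0.01,0.9, 0,-0.0054,0,-0.03,0,0,0.9, 0,-0.011,0,-0.052,0,-0.008,0.9, 0,-0.0165,0,-0.069,0,-0.0175,0.9, 0,-0.025,0,-0.089,0,-0.033,0.9, 0,-0.033,0,-0.1075,0,-0.048,0.9, 0,-0.0415,0,-0.1225,0,-0.064,0.9, 0,-0.05,0,-0.1275,0,-0.085,0.9, 0,-0.058,0,-0.1355,0,-0.101,0.9, 0,-0.058,0,-0.1355,0,-0.101,0.9, 0,-0.058,0,-0.1355,0,-0.101,0.9]'
python3 - <<'E'
from h import *
s=ctrl.state();print(RB.T@(s["tcp_pos"]-BX),s["grip_width"],s["force"],np.degrees(s["joints"]).round())
b=get_image("side");cv2.imwrite("pics/s7.png",cv2.resize(b["frame"][120:300,200:380,::-1],(600,600)))
E
```

```text
t: 8.52
tcp_pos: [0.6272, 0.0999, 0.1645]
tcp_rot: [[-0.774, -0.129, 0.62], [-0.1, 0.992, 0.08], [-0.626, -0.0, -0.78]]
force: [-0.1, -0.0, -1.0]
grip_width: 0.184
[ 0.11327238 -0.00362632  0.16452337] 0.18357559804153706 [-0.14498592 -0.02564593 -1.00934512] [ 10.   1. -40.  10.  -2.   2.]
```

View pics/s7.png

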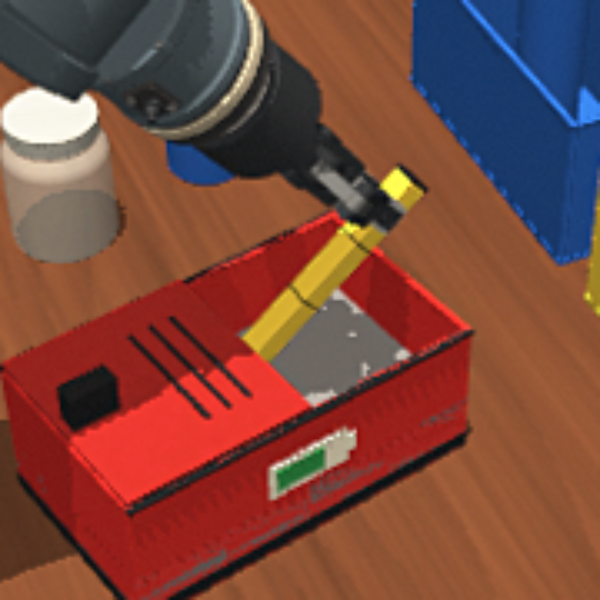

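Battery slanted through the opening, nothing touching (1 N, its weight). Now I draw it 80 mm along its axis, then straight up.

```bash
python3 -m jog '[0,0,0,-0.04,0,0,0.9, 0,0,0,-0.08,0,0,0.9, 0,0,0,-0.12,0,0,0.9, 0,0,0,-0.16,0,0,0.9, 0,0,0,-0.2,0,0,0.9, 0,0,0,-0.24,0,-0.05,0.9, 0,0,0,-0.28,0,-0.1,0.9, 0,0,0,-0.32,0,-0.15,0.9, 0,0,0,-0.36,0,-0.2,0.9, 0,0,0,-0.36,0,-0.2,0.9, 0,0,0,-0.36,0,-0.2,0.9, 0,0,0,-0.36,0,-0.2,0.9]'
python3 -m jog '[0,0,0,0,0,0,0.9, 0,0,0,0,0,0,0.9, 0,0,0,0,0,0,0.9, 0,0,0,0,0,0,0.9]'
python3 - <<'E'
from h import *
s=ctrl.state();print(RB.T@(s["tcp_pos"]-BX),s["grip_width"],s["force"],abs(s["qd"]).max())
b=get_image("side");cv2.imwrite("pics/s8.png",b["frame"][:,:,::-1])
E
```

```text
t: 9.57
tcp_pos: [0.6886, 0.1078, 0.3167]
tcp_rot: [[-0.773, -0.129, 0.621], [-0.1, 0.992, 0.08], [-0.626, -0.0, -0.78]]
force: [-1.4, 0.1, -1.9]
grip_width: 0.182
t: 9.9
tcp_pos: [0.6883, 0.1078, 0.3172]
tcp_rot: [[-0.773, -0.129, 0.622], [-0.1, 0.992, 0.081], [-0.627, -0.0, -0.779]]
force: [-0.2, 0.8, -1.3]
grip_width: 0.181
[ 0.17457262 -0.0096373   0.31723076] 0.18057947645662553 [-0.20169966  0.78915248 -1.28997973] 0.0052354772776460265
```

View pics/s8.png

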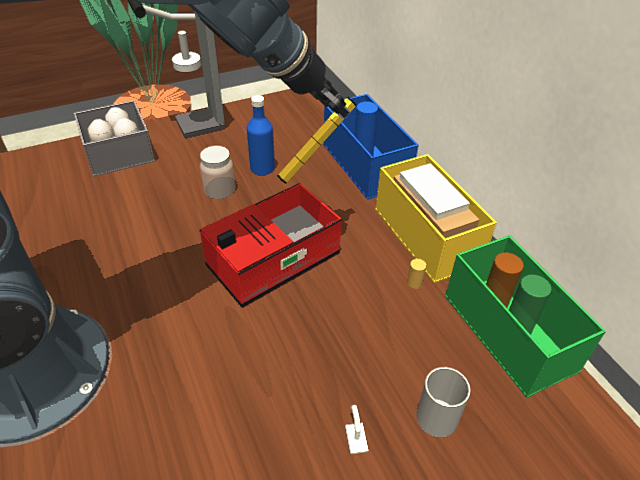

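The side view shows the battery in the gripper, high and free: low end at (283,180), grip at (345,105). The lid is open and the bystanders are where they stood. One projection check of the low end, then I hand in.

```bash
python3 - <<'E'
from h import *
from bench import job
s=ctrl.state();T=s["tcp_rot"];lo=s["tcp_pos"]+T@[.18,0,-.002];hi=s["tcp_pos"]+T@[-.03,0,-.002]
g=get_image("side");print(lo,hi,proj(g,[lo,hi]))
if lo[2]>.17: print(job.sign_off())
E
```

```text
[0.54801411 0.08963907 0.20611666] [0.71022879 0.1106771  0.33781251] [[281.54084559 179.04535995]
 [352.08618943  98.85333587]]
the job is handed in; nothing more can be done
None
```

The job is handed in, with the battery held still in the gripper, clear of everything. The interface reports no verdict, so the results below are my own readings.

- **Lid:** I gripped the block and slid the lid open until it met its stop (18 N on the wrist). It still looks fully open in the last picture.
- **Battery:** I gripped it through the opening at 80 N, tilted it to about 39° and drew it out along its own axis. In both force checks during the draw the wrist carried only its weight, about 1 N.
- **Last checks:** The low end is about 0.206 m above the shelf and the high end about 0.338 m, against the 0.16 m needed. The low end computed from the arm pose falls within 2 pixels of where it shows in the side picture. The arm was still, the gripper was holding, and the jar, bottle, tin, hook and D-cell look unmoved. About 10 of the 45 s were used.

**Disagreements along the way:**
- The box fit was a few millimetres off sideways at the grip block (a 26 N side force when the fingers closed); I corrected for it before pulling.
- The fingers sat about 3 mm higher than commanded at the battery grasp, with 10 N upward, probably light contact with the box floor.
- The gripper's opening read 15.5 mm on the 18 mm bar.

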